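Pop the sample port of the bench reader

TASK

Somebody left the loupe standing on the sample hatch of the grey bench reader: with the fingers slide it sideways, without lifting or tipping it, onto the clear part of the reader's top to the left of the hatch, so that it no longer overlaps the hatch. Then press the front edge of the big square hatch once, all the way down, let it pop up, and take your hand away for two seconds to see that it stays open; do not push it back down. Leave the narrow battery hatch shut and the vial, bottle and bush round the reader where they stand; nothing is to be picked up.

Things in the scene. Friction and masses are not known exactly. Their poses are not given: they have to be found in the camera images.
- reader: Grey box fixed on table, 130 (x) x 250 (y) x 50 mm high; origin: centre of underside; x axis from its front (robot side) to its back, y to its left. Its top from left to right: clear flat area, y +31 to +125 mm; white square sample hatch, x -42 to +42, y -54 to +30; white narrow battery hatch, x -42 to +42, y -110 to -66. Shut hatches stand 0.5 mm proud; before them the front edge is stepped 7 mm lower
- sample_hatch_press (a point): Round thumb mark on the sample hatch's upper face, mid-width, 14 mm behind its front edge; moves with the hatch, which is 84 mm long, hinged at its back edge. Pressed here with 2 to 3 N it sinks 4 mm to its stop, where the push-push latch has let go; as the finger rises a weak spring (under 1 N) swings the hatch up after it, until its front edge stands 70 mm above the reader's top
- sample_hatch (a joint): Angle of the sample hatch in rad: 0 latched shut, -0.06 pressed down to its stop, 0.95 fully open (its front edge swings up)
- battery_hatch (a joint): Angle of the narrow battery hatch, which works in the same way (0 shut, 0.95 open); to be left shut
- loupe_mid (a point): The loupe, a black round stand magnifier, 35 mm in diameter, 37 mm high, about 45 g, which stands upright on the sample hatch at the start; this point is on its axis half-way up (18.5 mm above its foot), z axis up when upright
- vial_mid (a point): Glass vial with a black cap, 18 mm wide, 52 mm high, standing on the table close before the reader's front; point at its centre. To be left alone
- bottle_mid (a point): White dropper bottle with a red nozzle, 34 mm wide, 92 mm high, standing on the table behind the reader; point half-way up. To be left alone
- bush_mid (a point): Turned steel bush, 24 mm wide, 18 mm high, standing on the table behind the reader; point at its centre. To be left alone
Things that resemble listed ones, but are neither listed nor needed, are in the scene too. What is meant by the part that bears loupe_mid is not purple or turquoise, and is the larger of those in its own colour.

How it is judged:
By the outcome, as a careful person would: the job done as asked, in the order asked, and still so for the second after the job is handed in, with the robot touching nothing.
It also fails if it takes over 45 s, if anything falls off the work surface, if the arm or the gripper's body presses on something with over 40 N, if the wrist force passes 120 N, or if a joint passes its speed limit or range.

ROBOT

A 6-joint arm with a two-finger parallel gripper is mounted at the origin on a cart in front of the work surface, level with it; the furniture and walls round the work are solid. World frame = base frame: x ahead of the robot, y to its left, z up, the work surface at z = 0. Lengths are in m, angles in rad, forces in N, time in s.
With the tool pointing down it reaches from about 0.25 to 0.8 m from the base axis. Payload 3.9 kg.
Tool frame: the origin (TCP) lies at the very end of the fingers, on their centre line; the grasp point (between the pads) lies 19 mm behind it; z points along the fingers, y is the line along which they close (so a half turn about z gives the same grasp; the last joint's range is limited). The gripper opens to 85 mm and grips with 20 to 120 N. Pads are 22 mm wide; open, the fingers measure 114 mm over their backs; the gripper's body (76 mm by 85 mm) begins 54 mm behind the grasp point. The pads swing forward as they close: fully open they stand 13 mm farther back than shut.
Start: joints at [1.175, 0.26, -0.138, 1.173, 0, 1.571], TCP at [0.202, 0.484, 0.231] pointing down, gripper open.
Joint ranges: [-2.78, 2.78], [-0.83, 1.72], [-1.28, 1.37], [-1.9, 2.12], [-1.57, 1.48], [-3.14, 3.14]. Speed limits (rad/s): [2.57, 2.57, 3.14, 3.14, 3.14, 3.14].

INTERFACE

Orientations are given as a unit quaternion [w, x, y, z].
In Python, from cell import bot gives the robot as it stands. The module is installed in compiled form; this text tells all that it offers.
- The arm moves only by the tool apply_moves, never from a script. Its argument "motion" is a list that holds one entry, the list of rows, each a list of 7 numbers: the gripper command: -1 is shut, 1 is fully open, values between are in proportion, then the shift along the tool's x, y, z in units of 30 mm (1.0 is 30 mm), then the turn, a rotation vector about the tool's x, y, z in units of 8 degrees (1.0 is 8 degrees). In form: [[[fingers, x, y, z, ax, ay, az], ...]]. A call has 1 to 12 rows; each row is the pose to reach, as a shift and turn from the pose commanded when the call began, along the tool's axes at that moment; what a row does not reach only later rows make up. A row lasts 1/8 s, in which the tool goes at most 62.5 mm and 10.7 degrees, less where a joint would pass 70% of its speed; a pose out of reach is approached as far as the arm can. A call with a gripper value outside its range is refused whole. The fingers move at their own pace and stop on an object; "force" is the grip in N (left out, the last holds). Time passes only in rows, so rows that repeat a pose let the fingers close. It gives the time, the measured TCP pose, the force, the opening and the grip force at its end, in the units of the state.
- bot.state(): the state, without advancing time (a new reading comes with each control period).
- bot.read_camera(name): name is "scene" or "top" or "wrist"; returns a dict with "pixels" (420x560x3 uint8, red, green, blue), "z_map" (420x560 float32, m along the optical axis (not along the pixel's ray), 0 where there is no reading), "intrinsics" (3x3 intrinsics, pixels), "position" and "rotation" of the camera in the world. Camera axes: x right, y up, looking along -z (the intrinsics and any distortion apply to the point x, -y, -z); pixel columns grow to the right and rows downward; lengths in m; the calibration is good to about 2 mm. A picture is of the moment at which its call begins.
- bot.hand_in(): hands the job in; it is judged then, once.
The state is a dict: "time": time; "joint_positions": joint angles; "qd": joint speeds; "effort": joint torques, N m; "ee_pos": TCP position; "tool_rot": TCP orientation; "contact_force": force on the tool from outside, world axes, zero at the start; "torque": the same for the moment, N m; "opening": finger opening in m; "grasp_force": force on a finger pad.
Only numpy, scipy, OpenCV 4.12 (cv2) and the standard library are available. Lean on these libraries where they do the work, as an engineer would, in place of code of your own. Each camera call takes 0.05 s, during which the arm holds its last target. There are 200 camera calls.

## Working session

There is one attempt and no reset: what is moved stays moved. The work goes in short steps, Python scripts to look and compute and a tool call to move; the robot and the scene stay as the last step left them, time stands still between calls to the robot, and variables do not carry over. Pictures are saved under pics/ and viewed, at most 10 in all, crops included, and the job is handed in when it is done.

Besides the shell and the picture viewer there is one more tool, called after "Emit:" by a JSON object that holds its "fn" and its "kwargs", one argument or row to a line. apply_moves: Moves the arm, as the interface text tells. Its arguments: {"type":"object","properties":{"motion":{"type":"array","items":{"type":"array","items":{"type":"array","items":{"type":"number"}}}},"force":{"type":"number"}},"required":["motion"]}

```bash
mkdir -p pics; cat > h.py <<'E'
import numpy as np,cv2
from cell import bot
def cam(n):
    c=bot.read_camera(n); return c
def pts(c):
    K=np.array(c['intrinsics']);z=c['z_map'];v,u=np.mgrid[:z.shape[0],:z.shape[1]]
    P=np.stack([(u-K[0,2])/K[0,0]*z,-(v-K[1,2])/K[1,1]*z,-z],-1)
    R=np.array(c['rotation']); R=R if R.shape==(3,3) else None
    W=P@R.T+np.array(c['position']); W[z==0]=np.nan
    return W
def save(n,im,s=1): cv2.imwrite('pics/'+n,cv2.resize(im[:,:,::-1],None,fx=s,fy=s,interpolation=cv2.INTER_CUBIC))
E
python3 - <<'E'
from h import *
for n in ['top','scene']:
    c=cam(n); save(n+'1.png',c['pixels']); np.savez(n+'1.npz',**c); print(n,c['position'],c['rotation'],c['intrinsics'],[k for k in c])
print(bot.state())
E
```

```text
top [0.37161159 0.18169752 0.92732711] [ 0.71534561  0.05136991 -0.06826949 -0.69352798] [[497.01758927   0.         272.28233991]
 [  0.         497.01758927 211.33883768]
 [  0.           0.           1.        ]] ['pixels', 'z_map', 'intrinsics', 'position', 'rotation']
scene [-0.10030256 -0.21043104  0.50399871] [ 0.75774974  0.4421985  -0.23859008 -0.41635392] [[428.13140746   0.         284.46106645]
 [  0.         428.13140746 207.6046046 ]
 [  0.           0.           1.        ]] ['pixels', 'z_map', 'intrinsics', 'position', 'rotation']
{'time': 0.1, 'joint_positions': array([ 1.17499696e+00,  2.60620958e-01, -1.39251914e-01,  1.17271296e+00,
       -1.13654910e-05,  1.57076925e+00]), 'qd': array([-1.05707853e-03,  1.86659575e-03,  4.31442309e-03,  3.00416413e-05,
        9.96052023e-04, -1.49632223e-04]), 'effort': array([-7.37037717e-04, -4.06506836e+01,  2.54528081e+01,  1.01081649e-02,
       -9.08485208e-05, -1.38284584e-06]), 'ee_pos': array([0.20217436, 0.48383438, 0.23054228]), 'tool_rot': array([-1.70358011e-04,  1.96597082e-01,  9.80483955e-01, -8.78404703e-04]), 'contact_force': array([-0.57827022, -0.17705749, -0.0273839 ]), 'torque': array([ 0.00572805, -0.0366853 ,  0.03012452]), 'grasp_force': 0.0, 'opening': 0.08529589348434641}
```

View pics/top1.png

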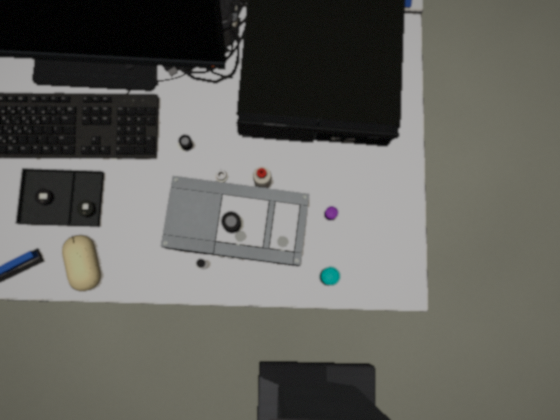

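View pics/scene1.png

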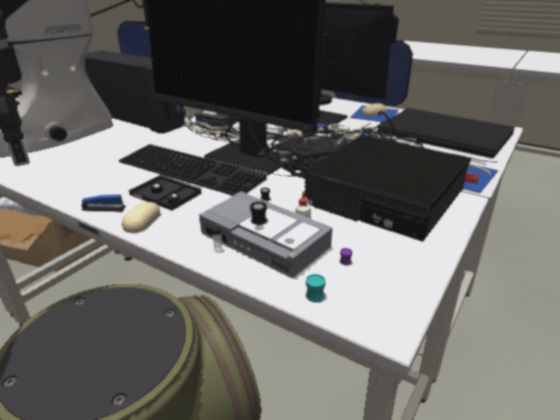

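Candidates for the loupe in the top view are the black one on the hatch at (232,221), a small black one at (186,142), purple at (331,213) and turquoise at (330,276). I choose (232,221): it is black, the larger of the two black ones, and on the hatch. The reader's corners are at about (175,178), (309,193), (300,265) and (163,247). The vial is at (201,263), the bottle at (262,176) and the bush at (222,175).

```bash
cat >> h.py <<'E'
from scipy.spatial.transform import Rotation as Ro
def rot(c):
    q=np.array(c['rotation']); return Ro.from_quat(q,scalar_first=True).as_matrix()
def pts(c):
    K=np.array(c['intrinsics']);z=c['z_map'];v,u=np.mgrid[:z.shape[0],:z.shape[1]]
    P=np.stack([(u-K[0,2])/K[0,0]*z,-(v-K[1,2])/K[1,1]*z,-z],-1)
    W=P@rot(c).T+np.array(c['position']); W[z==0]=np.nan
    return W
def proj(c,p):
    K=np.array(c['intrinsics']);q=(np.array(p)-c['position'])@rot(c); return K[0,2]-K[0,0]*q[...,0]/q[...,2],K[1,2]+K[1,1]*q[...,1]/q[...,2]
def ray(c,u,v,z):
    K=np.array(c['intrinsics']);d=rot(c)@np.array([(u-K[0,2])/K[0,0],-(v-K[1,2])/K[1,1],-1]);o=np.array(c['position'])
    return o+d*(z-o[2])/d[2]
E
python3 - <<'E'
from h import *
c=dict(np.load('top1.npz')); W=pts(c)
for n,u,v in [('tableL',120,240),('clear',195,215),('loupe',232,221),('hatch',250,210),('batt',288,220),('vial',201,263),('bottle',262,175),('bush',222,175),('small',186,142),('box',320,130),('boxtop',320,60),('tableR',380,230),('pur',331,213),('turq',330,276)]:
    print(n,W[v,u].round(4))
print('tcp',proj(c,bot.state()['ee_pos']))
# reader top
m=((W[...,2]>.038)&(W[...,2]<.062)); m[:150]=0;m[290:]=0;m[:,:150]=0;m[:,320:]=0
n,l,s,_=cv2.connectedComponentsWithStats(m.astype(np.uint8)); k=1+s[1:,4].argmax(); P=W[l==k]
r=cv2.minAreaRect((P[:,:2]*1000).astype(np.float32)); print(r,cv2.boxPoints(r),P[:,2].mean(),len(P))
# loupe
m=(W[...,2]>.075)&(W[...,2]<.1); m[:190]=0;m[250:]=0;m[:,:205]=0;m[:,260:]=0
P=W[m];print('loupe',np.median(P,0),P.min(0),P.max(0),cv2.minEnclosingCircle((P[:,:2]*1000).astype(np.float32)))
save('crop1.png',c['pixels'][120:300,140:350],3)
s=dict(np.load('scene1.npz'));save('crop2.png',s['pixels'][170:280,180:340],4)
E
```

```text
tableL [ 0.4672  0.4437 -0.0011]
clear [0.5111 0.3006 0.0481]
loupe [0.497  0.232  0.0846]
hatch [0.5232 0.2028 0.0493]
batt [0.5071 0.1343 0.0508]
vial [0.426  0.2852 0.0498]
bottle [0.5827 0.1833 0.0723]
bush [ 0.5984  0.2601 -0.0022]
small [0.6532 0.3282 0.0243]
box [0.6647 0.0833 0.0863]
boxtop [0.7943 0.0857 0.0925]
tableR [ 5.015e-01 -4.300e-02  1.000e-04]
pur [0.527  0.0536 0.0239]
turq [0.4108 0.0558 0.0342]
tcp (np.float64(24.239870966336497), np.float64(420.5122091849919))
((505.51690673828125, 227.85369873046875), (250.19210815429688, 130.4598846435547), 84.1962661743164) [[427.9715  109.995  ]
 [557.76263  96.80274]
 [583.0623  345.7124 ]
 [453.27118 358.90466]] 0.04820914518389257 9566
loupe [0.49703483 0.23400308 0.08449108] [0.4799032  0.21802286 0.0751008 ] [0.51416649 0.25090217 0.09042085] ((497.2278137207031, 234.2207489013672), 17.33400535583496)
```

View pics/crop1.png

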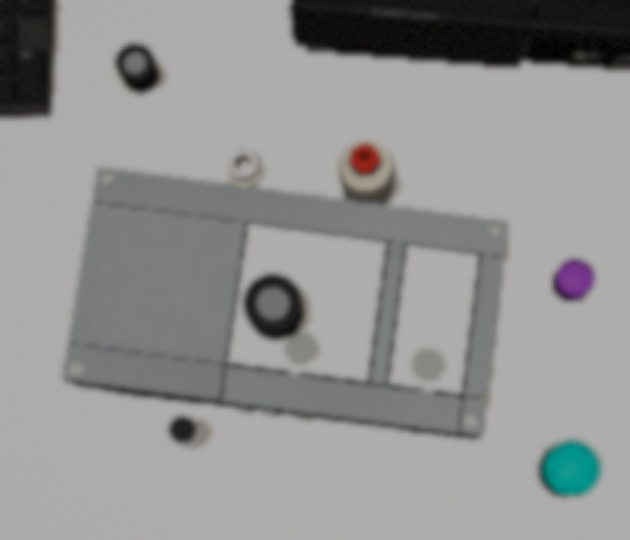

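View pics/crop2.png

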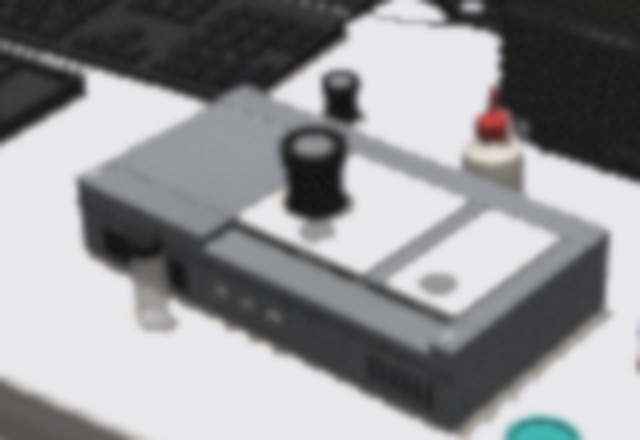

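The crops confirm it: the loupe on the hatch is the big black one (crop px 273,305), with its foot just covering part of the thumb mark. The small one is off the reader. Next I'll work out the approach.

```bash
cat >> h.py <<'E'
C=np.array([.5055,.2279,.050]); th=np.radians(-5.8)
EX=np.array([np.cos(th),np.sin(th),0]);EY=np.array([-np.sin(th),np.cos(th),0])
def rd(x,y,z): return C+EX*x+EY*y+np.array([0,0,z])   # z above reader top
def toR(p): d=np.array(p)-C; return np.array([d@EX,d@EY,d[2]])
def units(p,ysign=1,tilt=0):
    s=bot.state(); R0=Ro.from_quat(s['tool_rot'],scalar_first=True)
    ty=EY*ysign; tz=np.array([0,0,-1.]); tx=np.cross(ty,tz)
    R1=Ro.from_matrix(np.stack([tx,ty,tz],1))
    print('shift',(R0.inv().apply(np.array(p)-s['ee_pos'])/.03).round(3),'turn',(np.degrees((R0.inv()*R1).as_rotvec())/8).round(3))
E
python3 - <<'E'
from h import *
l=toR([.4972,.2342,.085]);print(l)
for y in (1,-1): units(rd(l[0],l[1],.10),y); 
units(rd(l[0],l[1],.05),1)
print(Ro.from_quat(bot.state()['tool_rot'],scalar_first=True).as_matrix().round(2))
E
```

```text
[-0.00889416  0.00542898  0.035     ]
shift [-12.282  -3.882   2.692] turn [-1.30e-02 -2.00e-03 -2.11e+00]
shift [-12.282  -3.882   2.692] turn [-3.000e-03  1.800e-02  2.039e+01]
shift [-12.282  -3.879   4.358] turn [-1.30e-02 -2.00e-03 -2.11e+00]
[[-0.92  0.39 -0.  ]
 [ 0.39  0.92 -0.  ]
 [-0.   -0.   -1.  ]]
```

Emit:
{"fn": "apply_moves", "kwargs": {
  "motion": [
    [[0.2,-2,-0.6,0,0,0,-0.4],[0.2,-4,-1.2,0.3,0,0,-0.9],[0.2,-6,-1.9,0.8,0,0,-1.4],[0.2,-8,-2.5,1.3,0,0,-1.8],[0.2,-10,-3.2,1.8,0,0,-2.1],[0.2,-11.5,-3.7,2.2,0,0,-2.11],[0.2,-12.28,-3.88,2.5,0,0,-2.11],[0.2,-12.28,-3.88,2.69,0,0,-2.11],[0.2,-12.28,-3.88,2.69,0,0,-2.11]]
  ]
}}

```text
time: 1.23
ee_pos: [0.4962, 0.235, 0.1499]
tool_rot: [-0.001, 0.05, 0.999, -0.0]
contact_force: [-0.2, 0.6, -0.4]
opening: 0.0513
grasp_force: 0.0
```

```bash
python3 - <<'E'
from h import *
c=cam('wrist');save('w1.png',c['pixels']);np.savez('w1.npz',**c)
s=bot.state();print(s['time'],toR(s['ee_pos']),s['opening'],c['position']);units(rd(-.0089,.0054,.10))
W=pts(c); L=np.array([toR(p) for p in W.reshape(-1,3)]).reshape(W.shape)
m=(L[...,2]>.028)&(L[...,2]<.045)&(abs(L[...,0])<.04)&(abs(L[...,1])<.04)
P=L[m];print('loupe',cv2.minEnclosingCircle((P[:,:2]*1000).astype(np.float32)),P[:,2].max())
m=(abs(L[...,2])<.006)&(L[...,1]>.045)&(L[...,1]<.1)&(abs(L[...,0])<.05);print('top z',np.nanmedian(L[m][:,2]) if m.any() else None)
E
```

```text
1.275 [-0.00993015  0.00659406  0.10038388] 0.05136588513143452 [0.41677404 0.24393703 0.2908247 ]
shift [-0.034 -0.04   0.013] turn [-0.002 -0.01   0.008]
loupe ((-11.087217330932617, 8.263245582580566), 17.56598472595215) 0.03778851367222992
top z -0.001745560619798761
```

View pics/w1.png

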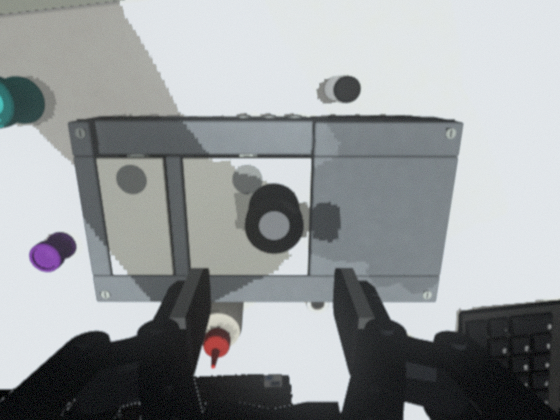

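Wrist picture: the loupe head is at about (274,225), lined up between the finger pads (x≈205 and 340). The hatch's left edge is at column 311 and the vial is at (342,90), clear. Now down over it.

```bash
python3 - <<'E'
from h import *
c=dict(np.load('w1.npz'))
for u,v in [(311,215),(187,215),(248,157),(125,157),(70,121),(460,122),(438,300),(97,302)]: print(u,v,(toR(ray(c,u,v,.05))*1000).round(1))
units(rd(-.010,.007,.04));units(rd(-.010,.007,.006))
E
```

```text
311 215 [-6.1 33.7 -0. ]
187 215 [ -6.  -49.8  -0. ]
248 157 [-45.4  -8.   -0. ]
125 157 [-45.3 -86.8  -0. ]
70 121 [ -67.9 -118.4   -0. ]
460 122 [-67.5 124.4  -0. ]
438 300 [ 59.3 128.2  -0. ]
97 302 [  61.1 -120.    -0. ]
shift [-0.     0.014  2.013] turn [-0.002 -0.01   0.008]
shift [-2.000e-03  1.400e-02  3.146e+00] turn [-0.002 -0.01   0.008]
```

Emit:
{"fn": "apply_moves", "kwargs": {
  "motion": [
    [[0.2,0,0,0.8,0,0,0],[0.2,0,0,1.6,0,0,0],[0.2,0,0,2.3,0,0,0],[0.2,0,0,2.8,0,0,0],[0.2,0,0,3.1,0,0,0],[0.2,0,0,3.13,0,0,0],[0.2,0,0,3.13,0,0,0]]
  ]
}}

```text
time: 2.15
ee_pos: [0.4979, 0.2353, 0.0573]
tool_rot: [0.0, 0.051, 0.999, 0.0]
contact_force: [-0.1, 0.5, -0.4]
opening: 0.0514
grasp_force: 0.0
```

```bash
python3 - <<'E'
from h import *
c=cam('scene');save('s2.png',c['pixels'][150:290,170:360],4)
s=bot.state();print(s['time'],toR(s['ee_pos']),s['opening'],s['contact_force'])
c=cam('wrist');print(c['position'])
E
```

```text
2.2 [-0.00817626  0.00655442  0.00738465] 0.051387863240198776 [0.06115336 0.30251415 0.11124839]
[0.41812196 0.24404959 0.19809466]
```

View pics/s2.png

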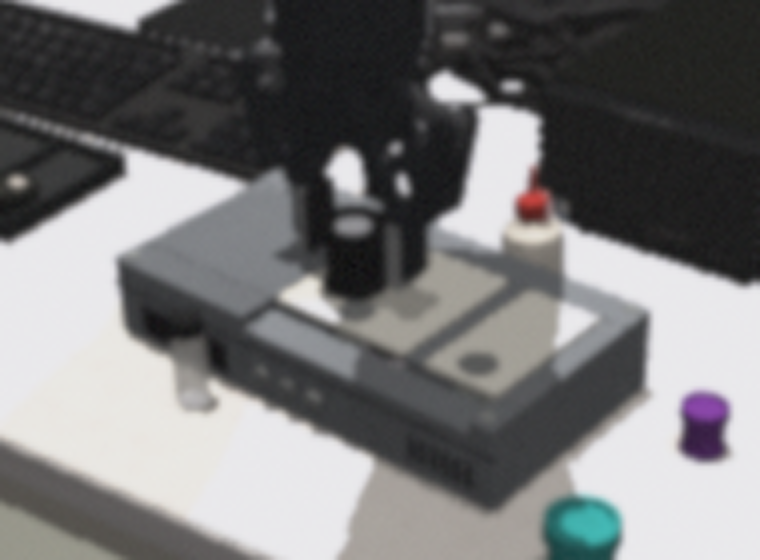

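The fingers straddle the loupe (crop px 355,255), with nothing touching. I'll close to a loose cage of about 37 mm, then slide left.

Emit:
{"fn": "apply_moves", "kwargs": {
  "motion": [
    [[-0.13,0,0,0.1,0,0,0],[-0.13,0,0,0.1,0,0,0],[-0.13,0,0,0.1,0,0,0],[-0.13,0,0.1,0.1,0,0,0],[-0.13,0,0.2,0.1,0,0,0]]
  ],
  "force": 20
}}

```text
time: 2.88
ee_pos: [0.4981, 0.241, 0.0537]
tool_rot: [-0.0, 0.051, 0.999, -0.0]
contact_force: [0.4, -0.1, 0.0]
opening: 0.0371
grasp_force: 0.3
```

Emit:
{"fn": "apply_moves", "kwargs": {
  "motion": [
    [[-0.13,0,0.15,0,0,0,0],[-0.13,0,0.3,0,0,0,0],[-0.13,0,0.45,0,0,0,0],[-0.13,0,0.6,0,0,0,0],[-0.13,0,0.75,0,0,0,0],[-0.13,0,0.9,0,0,0,0],[-0.13,0,1.05,0,0,0,0],[-0.13,0,1.2,0,0,0,0],[-0.13,0,1.35,0,0,0,0],[-0.13,0,1.5,0,0,0,0],[-0.13,0,1.6,0,0,0,0],[-0.13,0,1.7,0,0,0,0]]
  ]
}}

```text
time: 4.38
ee_pos: [0.5032, 0.2918, 0.0537]
tool_rot: [-0.0, 0.051, 0.999, -0.0]
contact_force: [-0.1, -1.4, 1.1]
opening: 0.0371
grasp_force: 0.3
```

Emit:
{"fn": "apply_moves", "kwargs": {
  "motion": [
    [[-0.13,0,0.15,0,0,0,0],[-0.13,0,0.3,0,0,0,0],[-0.13,0,0.38,0,0,0,0],[-0.13,0,0.42,0,0,0,0],[-0.13,0,0.42,0,0,0,0]]
  ]
}}

```text
time: 5.0
ee_pos: [0.5045, 0.3043, 0.0537]
tool_rot: [-0.0, 0.051, 0.999, 0.0]
contact_force: [0.3, 0.2, 0.0]
opening: 0.0372
grasp_force: 0.1
```

```bash
python3 - <<'E'
from h import *
c=cam('scene');save('s3.png',c['pixels'][150:290,170:360],4)
s=bot.state();print(s['time'],toR(s['ee_pos']),s['opening'],s['contact_force'],s['grasp_force'])
E
```

```text
5.05 [-0.00879497  0.07588427  0.0036583 ] 0.03692414455346197 [-0.71584049 -0.61026546  0.30512816] 0.0691228027528723
```

View pics/s3.png

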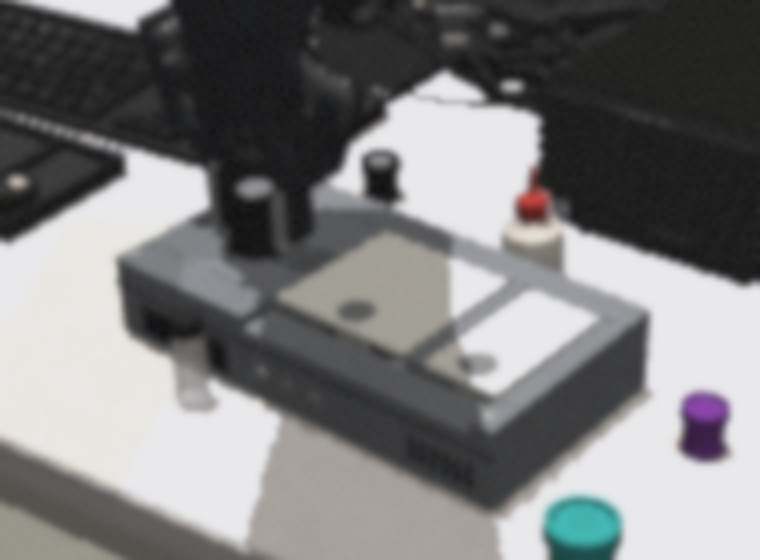

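The loupe stands upright on the clear area (crop px 252,215), well off the hatch. Opening and going up.

Emit:
{"fn": "apply_moves", "kwargs": {
  "motion": [
    [[0.2,0,0,0,0,0,0],[0.2,0,0,0,0,0,0],[0.2,0,0,0,0,0,0],[0.2,0,0,-0.5,0,0,0],[0.2,0,0,-1.5,0,0,0],[0.2,0,0,-2.5,0,0,0],[-1,0,0,-3,0,0,0],[-1,0,-1,-3,0,0,0],[-1,0,-2.5,-3,0,0,0],[-1,0,-3,-3,0,0,0],[-1,0,-3,-3,0,0,0]]
  ]
}}

```text
time: 6.42
ee_pos: [0.4954, 0.2141, 0.1439]
tool_rot: [-0.0, 0.051, 0.999, 0.0]
contact_force: [-0.6, 0.3, 0.4]
opening: 0.0001
grasp_force: 0.0
```

```bash
python3 - <<'E'
from h import *
c=cam('top');W=pts(c);L=(W-C)@np.stack([EX,EY,[0,0,1]]).T
m=(L[...,2]>.026)&(L[...,2]<.045)&(abs(L[...,0])<.06)&(L[...,1]>.04)&(L[...,1]<.12)
P=L[m];print('loupe',len(P),P.mean(0) if len(P) else '',cv2.minEnclosingCircle((P[:,:2]*1000).astype(np.float32)) if len(P) else '')
c=cam('wrist');im=c['pixels'];save('w2.png',im)
s=bot.state();print(s['time'],toR(s['ee_pos']),s['opening'],s['contact_force'])
units(rd(-.028,-.012,.03));units(rd(-.028,-.012,.006));np.savez('w2.npz',**c)
E
```

```text
loupe 70 [-0.0146398   0.08275384  0.03436488] ((-15.045966148376465, 80.6132583618164), 13.456772804260254)
6.525 [-0.00829025 -0.01327964  0.0938724 ] 5.5286926519102934e-05 [ 0.06857329 -0.25199492  0.11387609]
shift [0.658 0.04  2.129] turn [0.008 0.004 0.002]
shift [0.659 0.04  2.929] turn [0.008 0.004 0.002]
```

View pics/w2.png

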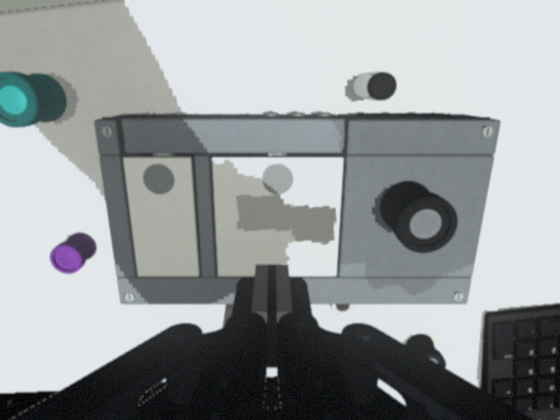

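Loupe clear and upright at (425,225). The thumb mark is at (278,178), ahead of the shut fingers. Descending to just above it.

Emit:
{"fn": "apply_moves", "kwargs": {
  "motion": [
    [[-1,0.3,0.04,0.5,0,0,0],[-1,0.65,0.04,1.3,0,0,0],[-1,0.65,0.04,2.1,0,0,0],[-1,0.65,0.04,2.6,0,0,0],[-1,0.65,0.04,2.85,0,0,0],[-1,0.65,0.04,2.9,0,0,0],[-1,0.65,0.04,2.9,0,0,0]]
  ]
}}

```text
time: 7.4
ee_pos: [0.4767, 0.2181, 0.0572]
tool_rot: [0.0, 0.051, 0.999, 0.0]
contact_force: [0.5, -0.1, -0.0]
opening: -0.0001
grasp_force: 0.0
```

Emit:
{"fn": "apply_moves", "kwargs": {
  "motion": [
    [[-1,0,0,0.05,0,0,0],[-1,0,0,0.1,0,0,0],[-1,0,0,0.15,0,0,0],[-1,0,0,0.2,0,0,0],[-1,0,0,0.2,0,0,0]]
  ]
}}

```text
time: 8.02
ee_pos: [0.4761, 0.2178, 0.0506]
tool_rot: [-0.0, 0.051, 0.999, -0.0]
contact_force: [0.6, 1.2, 0.7]
opening: 0.0
grasp_force: 0.2
```

Emit:
{"fn": "apply_moves", "kwargs": {
  "motion": [
    [[-1,0,0,0.03,0,0,0],[-1,0,0,0.06,0,0,0],[-1,0,0,0.1,0,0,0],[-1,0,0,0.1,0,0,0]]
  ]
}}

```text
time: 8.52
ee_pos: [0.4761, 0.2178, 0.0477]
tool_rot: [0.0, 0.051, 0.999, 0.0]
contact_force: [-1.1, -1.6, 3.0]
opening: -0.0005
grasp_force: 1.5
```

Emit:
{"fn": "apply_moves", "kwargs": {
  "motion": [
    [[-1,0,0,0.03,0,0,0],[-1,0,0,0.05,0,0,0],[-1,0,0,0.05,0,0,0]]
  ]
}}

```text
time: 8.9
ee_pos: [0.4762, 0.2179, 0.0466]
tool_rot: [0.0, 0.051, 0.999, 0.0]
contact_force: [-1.7, -0.8, 6.4]
opening: -0.0
grasp_force: 3.5
```

Emit:
{"fn": "apply_moves", "kwargs": {
  "motion": [
    [[-1,0,0,0.04,0,0,0],[-1,0,0,0.04,0,0,0]]
  ]
}}

```text
time: 9.15
ee_pos: [0.4762, 0.2179, 0.0463]
tool_rot: [0.0, 0.051, 0.999, 0.0]
contact_force: [-4.5, -0.2, 12.5]
opening: -0.0003
grasp_force: 6.9
```

Firmly at the stop. Now rising smoothly, with a backward shift toward the robot.

Emit:
{"fn": "apply_moves", "kwargs": {
  "motion": [
    [[-1,0,0,-0.2,0,0,0],[-1,0,0,-0.6,0,0,0],[-1,0,0,-1.1,0,0,0],[-1,0,0,-1.7,0,0,0],[-1,0.3,0,-2.3,0,0,0],[-1,0.8,0,-3,0,0,0],[-1,1.5,0,-3.8,0,0,0],[-1,2.3,0,-4.5,0,0,0],[-1,3,0,-5,0,0,0],[-1,3.5,0,-5,0,0,0],[-1,3.5,0,-5,0,0,0],[-1,3.5,0,-5,0,0,0]]
  ]
}}

```text
time: 10.65
ee_pos: [0.3719, 0.2284, 0.1945]
tool_rot: [-0.0, 0.051, 0.999, -0.0]
contact_force: [0.0, 1.0, -0.1]
opening: -0.0002
grasp_force: 0.0
```

Emit:
{"fn": "apply_moves", "kwargs": {
  "motion": [
    [[-1,0,0,0,0,0,0],[-1,0,0,0,0,0,0],[-1,0,0,0,0,0,0],[-1,0,0,0,0,0,0],[-1,0,0,0,0,0,0],[-1,0,0,0,0,0,0],[-1,0,0,0,0,0,0],[-1,0,0,0,0,0,0],[-1,0,0,0,0,0,0],[-1,0,0,0,0,0,0],[-1,0,0,0,0,0,0],[-1,0,0,0,0,0,0]]
  ]
}}

```text
time: 12.15
ee_pos: [0.3717, 0.2284, 0.195]
tool_rot: [-0.0, 0.051, 0.999, 0.0]
contact_force: [0.5, 0.2, -0.0]
opening: -0.0001
grasp_force: 0.0
```

Emit:
{"fn": "apply_moves", "kwargs": {
  "motion": [
    [[-1,0,0,0,0,0,0],[-1,0,0,0,0,0,0],[-1,0,0,0,0,0,0],[-1,0,0,0,0,0,0],[-1,0,0,0,0,0,0],[-1,0,0,0,0,0,0],[-1,0,0,0,0,0,0],[-1,0,0,0,0,0,0]]
  ]
}}

```text
time: 13.15
ee_pos: [0.3717, 0.2284, 0.195]
tool_rot: [0.0, 0.051, 0.999, -0.0]
contact_force: [0.5, -0.4, -0.4]
opening: 0.0
grasp_force: 0.0
```

```bash
python3 - <<'E'
from h import *
c=cam('scene');a=c['pixels'][150:290,170:360];save('s4.png',a,4)
c=cam('wrist');save('w4.png',c['pixels'])
s=bot.state();print(s['time'],toR(s['ee_pos']),s['contact_force'])
E
```

```text
13.25 [-0.13322978 -0.0130003   0.14499579] [0.36832923 0.1698125  0.27830764]
```

View pics/s4.png

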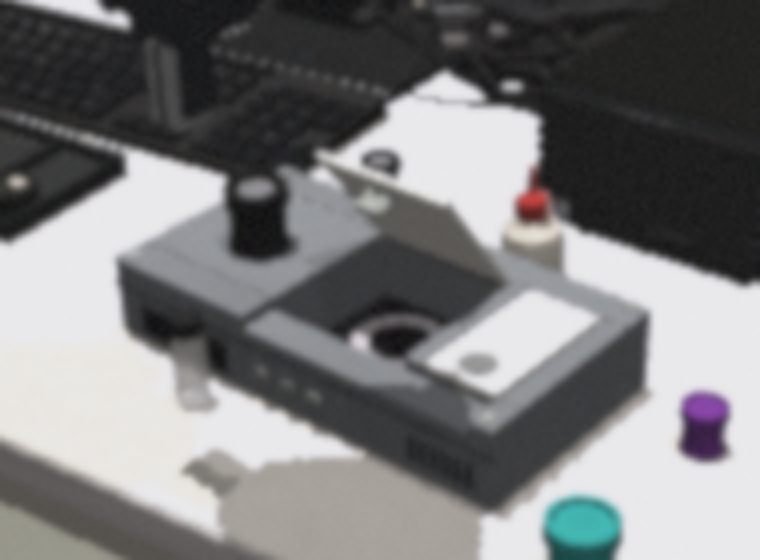

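The sample hatch stands open (crop px 410,210) and stayed so for over 2 s. The loupe is upright on the clear area (258,215), the battery hatch is shut (515,340), and the vial and bottle are in place.

```bash
python3 -c "
from cell import bot
print(bot.hand_in())"
```

```text
the job is handed in; nothing more can be done
None
```

The loupe was slid upright onto the clear area left of the hatch, the sample hatch was pressed once and stayed open for over two seconds with the hand away, the battery hatch stayed shut, nothing else was touched, and the job is handed in (no verdict came back).

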